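Set the cured specimens on their test fixtures

TASK

Get the four cured cement-treated sand specimens ready for testing by setting each on the fixture made for it: the long prism lengthwise across both rollers of the bending jig, the cube on the square platen with its sides parallel to the platen's, and each cylinder upright on the triaxial pedestal of its own diameter. Centre every specimen on its fixture. They are brittle, so set them down without dropping or tipping them over, and do not disturb the split ring and the calliper lying on the bench.

Things in the scene. Friction and masses are not known exactly. Their poses are not given: they have to be found in the camera images.
- prism: Loose grey-brown prism of cement-treated sand, 160 mm long (its x axis), 40 mm wide (y) and 40 mm high (z), lying flat, about 0.5 kg. Origin: centre of the underside. Either end may go either way.
- cube: Loose grey-brown cube of cement-treated sand, 50 mm each way, about 0.25 kg. Origin: centre of the underside; x and y square to its side faces, z up. Any of its four sides may face any way.
- tall_cyl: Loose grey-brown cylinder of cement-treated sand, standing: 50 mm in diameter, 100 mm high, about 0.4 kg. Origin: centre of the underside; z up along its axis. Belongs on wide_base.
- short_cyl: Loose grey-brown cylinder of cement-treated sand, standing: 38 mm in diameter, 76 mm high, about 0.18 kg. Origin: centre of the underside; z up along its axis. Belongs on narrow_base.
- bending_jig: Lower half of a bending jig, fixed: dark steel plate 190 mm long (x), 80 wide (y), 15 thick, with two steel rollers, 12 mm thick and 56 long, lying along y on support blocks at x = -50 and +50 mm. The prism rests on the roller tops, 45 mm above the bench, its length along x, its middle midway between the rollers. Origin: centre of the underside, on the bench; z up.
- cube_platen: Platen for cubes, fixed: dark steel base plate 110 x 110 mm, 18 mm thick, with a bright square steel platen 52 x 52 mm on a neck in the middle, its sides parallel to the base plate's; the flat top is 45 mm above the bench. Origin: centre of the underside, on the bench; x and y square to the platen's sides, z up.
- wide_base: Triaxial cell base, fixed: aluminium disc 132 mm in diameter, 25 thick, with a central round pedestal 50 mm in diameter topped by a pale porous disc of the same diameter, its flat top 55 mm above the bench. Two brass valves with black levers, 25 mm high, stick out on the +x side to 90 mm from the centre. Origin: centre of the underside, on the bench; z up.
- narrow_base: Triaxial cell base, fixed: aluminium disc 112 mm in diameter, 25 thick, with a central round pedestal 38 mm in diameter topped by a pale porous disc of the same diameter, its flat top 55 mm above the bench. Two brass valves with black levers, 25 mm high, stick out on the +x side to 80 mm from the centre. Origin: centre of the underside, on the bench; z up.
- split_ring: Bystander, loose: aluminium split ring lying flat, 140 mm outside diameter, 118 mm inside, 50 mm high, with clamp lugs that reach 96 mm from the centre on its +x side, 0.9 kg. Origin: centre of the ring on the bench. Leave it alone.
- calliper: Bystander, loose: steel calliper lying flat, 210 mm long along x, jaws to -y at its -x end, up to 13 mm high, 0.2 kg. Origin: middle of the beam on the bench. Leave it alone.
Things that resemble listed ones, but are neither listed nor needed, are in the scene too. What is shaped like the short_cyl but red is not meant.

How it is judged:
At the end, for the whole second after the job is handed in: Each specimen rests, released, on its own fixture: centre within 10 mm (prism 12 mm) of the fixture's centre, underside within 5 mm of the seat height (45 mm; pedestals 55 mm), tilt under 0.08 rad; the prism's length and the cube's sides within 0.2 rad of the jig's and the platen's (horizontal distance between prism and bending_jig below 0.012 m and z of prism in the frame of bending_jig between 0.04 and 0.05 m and angle between each of prism, cube, tall_cyl, short_cyl's own z axis and vertical below 0.08 rad and linear speed of each of prism, cube, tall_cyl, short_cyl below 0.02 m/s and angular speed of each of prism, cube, tall_cyl, short_cyl below 0.2 rad/s and horizontal distance between cube and cube_platen below 0.01 m and z of cube in the frame of cube_platen between 0.04 and 0.05 m and horizontal distance between tall_cyl and wide_base below 0.01 m and z of tall_cyl in the frame of wide_base between 0.05 and 0.06 m and horizontal distance between short_cyl and narrow_base below 0.01 m and z of short_cyl in the frame of narrow_base between 0.05 and 0.06 m and angle between the x axis of prism and the x axis of bending_jig, either way round below 0.2 rad and (angle between the x axis of cube and the x axis of cube_platen, either way round below 0.2 rad or angle between the x axis of cube and the y axis of cube_platen, either way round below 0.2 rad)); the robot touches nothing.
It fails at once if a specimen is tipped over (more than 0.6 rad) (angle between any of prism, cube, tall_cyl, short_cyl's own z axis and vertical above 0.6 rad).
It fails at once if a specimen is dropped: touching nothing, it moves faster than 0.5 m/s (a free fall of over 12 mm) ((contact force between prism and anything else below 0.01 N and linear speed of prism above 0.5 m/s) or (contact force between cube and anything else below 0.01 N and linear speed of cube above 0.5 m/s) or (contact force between tall_cyl and anything else below 0.01 N and linear speed of tall_cyl above 0.5 m/s) or (contact force between short_cyl and anything else below 0.01 N and linear speed of short_cyl above 0.5 m/s)).
It fails at once if the split ring or the calliper is moved more than 20 mm (distance of any of split_ring, calliper from where it was at the start of the episode above 0.02 m).
It also fails if it takes over 112 s, if anything falls off the work surface, if the arm or the gripper's body presses on something with over 40 N, if the wrist force passes 120 N, or if a joint passes its speed limit or range.

ROBOT

A 6-joint arm with a two-finger parallel gripper is mounted at the origin on the work surface. World frame = base frame: x ahead of the robot, y to its left, z up, the work surface at z = 0. Lengths are in m, angles in rad, forces in N, time in s.
With the tool pointing down it reaches from about 0.275 to 0.85 m from the base axis. Payload 5.2 kg.
Tool frame: the origin (TCP) lies at the very end of the fingers, on their centre line; the grasp point (between the pads) lies behind it (ctrl.grasp_offset is the z of the grasp point in the tool frame, in m); z points along the fingers, y is the line along which they close (so a half turn about z gives the same grasp; the last joint's range is limited). The gripper opens to 85 mm and grips with 20 to 120 N. Pads are 22 mm wide; open, the fingers measure 114 mm over their backs; the gripper's body (76 mm by 85 mm) begins 54 mm behind the grasp point. The pads swing forward as they close: fully open they stand 13 mm farther back than shut.
Start: joints at [-1.481, 0.259, 1.535, -0, 1.348, -0.203], TCP at [0.159, -0.527, 0.231] pointing down, gripper open.
Joint ranges: [-3.14, 3.14], [-0.91, 2.08], [0.19, 2.58], [-1.22, 4.36], [0.22, 2.71], [-3.12, 3.12]. Speed limits (rad/s): [2.57, 2.57, 3.14, 3.14, 3.14, 3.14].

INTERFACE

Orientations are given as a unit quaternion [w, x, y, z].
In Python, from bench import status, viewer, ctrl gives the robot as it stands.
- The arm moves only by the shell command python3 -m handwheel 'ROWS' [FORCE]. ROWS is JSON, a list of rows, each an object of numbers: "ax", "ay", "az": the turn, a rotation vector about the tool's x, y, z in rad; "tx", "ty", "tz": the shift along the tool's x, y, z in m; "hand": the opening, from 0 (shut) to 1 (fully open). In form: [{"ax": .., "ay": .., "az": .., "tx": .., "ty": .., "tz": .., "hand": ..}, ...]. A call has 1 to 12 rows; each row is the pose to reach, as a shift and turn from the pose commanded when the call began, along the tool's axes at that moment; what a row does not reach only later rows make up. A row lasts 1/8 s, in which the tool goes at most 62.5 mm and 10.7 degrees, less where a joint would pass 70% of its speed; a pose out of reach is approached as far as the arm can. A call with a gripper value outside its range is refused whole. The fingers move at their own pace and stop on an object; FORCE is the grip in N (left out, the last holds). Time passes only in rows, so rows that repeat a pose let the fingers close. It gives the time, the measured TCP pose, the force, the opening and the grip force at its end, in the units of the state.
- status.sense(): the state, without advancing time (a new reading comes with each control period).
- viewer.get_image(name): name is "side" or "top"; returns the picture (400x640x3 uint8, blue, green, red); there is no depth.
- viewer.get_calibration(name): a dict with "intrinsics" (3x3 intrinsics, pixels), "eye" and "attitude" of the camera in the world. Camera axes: x right, y up, looking along -z (the intrinsics and any distortion apply to the point x, -y, -z); pixel columns grow to the right and rows downward; lengths in m; the calibration is good to about 2 mm. A picture is of the moment at which its call begins. get_calibration takes no time and is no camera call.
- ctrl.finish_job(): hands the job in; it is judged then, once.
The state is a dict: "clock": time; "joint_pos": joint angles; "joint_velocities": joint speeds; "effort": joint torques, N m; "tool_pos": TCP position; "eef_rot": TCP orientation; "force": force on the tool from outside, world axes, zero at the start; "moment": the same for the moment, N m; "opening": finger opening in m; "finger_force": force on a finger pad.
Only numpy, scipy, OpenCV 4.12 (cv2) and the standard library are available. Lean on these libraries where they do the work, as an engineer would, in place of code of your own. Each camera call takes 0.05 s, during which the arm holds its last target. There are 200 camera calls.

## Working session

There is one attempt and no reset: what is moved stays moved. The work goes in short steps, Python scripts to look and compute and a shell command to move; the robot and the scene stay as the last step left them, time stands still between calls to the robot, and variables do not carry over. Pictures are saved under pics/ and viewed, at most 14 in all, crops included, and the job is handed in when it is done.

```bash
ls; mkdir -p pics
python3 - <<'E'
from bench import status, viewer, ctrl
import cv2
for n in("top","side"):
    im=viewer.get_image(n); cv2.imwrite(f"pics/{n}0.png",im)
    c=viewer.get_calibration(n); print(n,c)
    cv2.imwrite(f"pics/{n}0b.png",cv2.resize(im,(800,500),interpolation=cv2.INTER_CUBIC))
print(status.sense(),ctrl.grasp_offset)
E
```

```text
pics
top {'intrinsics': array([[362.30330408,   0.        , 315.10764591],
       [  0.        , 362.30330408, 198.12412555],
       [  0.        ,   0.        ,   1.        ]]), 'eye': array([0.34322565, 0.005296  , 1.04702944]), 'attitude': array([ 0.70774931,  0.04740516, -0.04718367, -0.70329039])}
side {'intrinsics': array([[411.87300181,   0.        , 322.91164537],
       [  0.        , 411.87300181, 204.63982029],
       [  0.        ,   0.        ,   1.        ]]), 'eye': array([0.1905717 , 1.08071127, 0.96322649]), 'attitude': array([-0.13052259, -0.05578989,  0.41729487,  0.89761703])}
{'clock': 0.1, 'joint_pos': array([-1.48079687e+00,  2.59297539e-01,  1.53597488e+00, -6.84449293e-06,
        1.34799474e+00, -2.02813620e-01]), 'joint_velocities': array([-1.20315866e-03, -1.66778998e-03, -3.74423289e-03, -5.98419868e-04,
       -1.57473112e-03, -4.00880961e-05]), 'effort': array([ 2.99099243e-03, -4.46966779e+01, -2.91248596e+01, -6.81166875e-05,
        6.23814936e-03, -1.14147124e-06]), 'tool_pos': array([ 0.15872535, -0.52610555,  0.23054257]), 'eef_rot': array([-8.36112631e-04,  9.89301236e-01,  1.45884763e-01,  4.38704205e-05]), 'force': array([ 0.82385803, -0.32366901, -0.02166352]), 'moment': array([0.01461097, 0.01139491, 0.03496468]), 'finger_force': 0.0, 'opening': 0.08559328035496033} -0.0187
```

View pics/top0b.png

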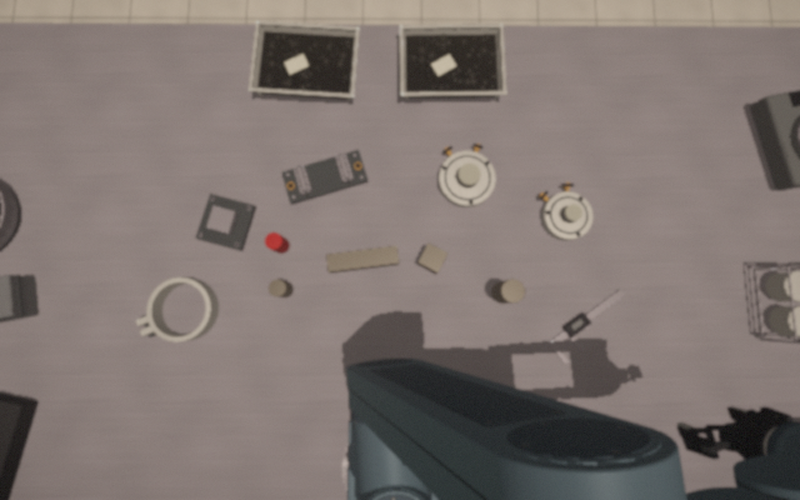

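View pics/side0b.png

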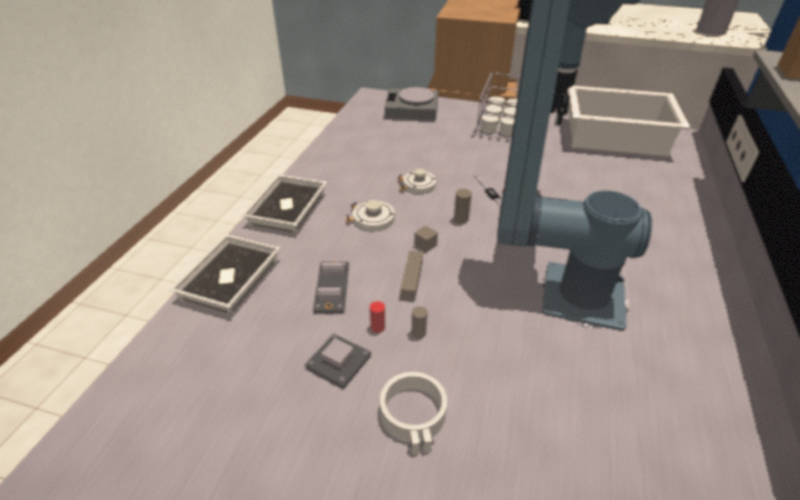

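The top view shows everything. At 800 px scale the prism is at (362,259), cube (432,257), tall cylinder (510,291), short cylinder (280,288) and the red decoy (276,242). The jig is at (325,176), platen (226,221), wide base (468,177), narrow base (568,213), ring (180,309) and calliper (590,315). The side view shows the same things. Next I'll take enlarged crops.

Run:
```python
import cv2
t=cv2.imread("pics/top0.png");s=cv2.imread("pics/side0.png")
def crop(im,x,y,w,h,k,n):
    o=cv2.resize(im[y:y+h,x:x+w],None,fx=k,fy=k,interpolation=cv2.INTER_CUBIC)
    for i in range(0,w,10):
        cv2.line(o,(i*k,0),(i*k,8 if i%50 else 16),(0,255,255),1)
        if i%20==0: cv2.putText(o,str(x+i),(i*k,26),0,.35,(0,255,255),1)
    for j in range(0,h,10):
        cv2.line(o,(0,j*k),(8,j*k),(0,255,255),1)
        if j%20==0: cv2.putText(o,str(y+j),(10,j*k+4),0,.35,(0,255,255),1)
    cv2.imwrite(n,o)
crop(t,150,110,170,145,4,"pics/tL.png")
crop(t,310,110,190,145,4,"pics/tR.png")
crop(s,240,125,170,190,3,"pics/s1.png")
```

```text
(no output)
```

View pics/tL.png

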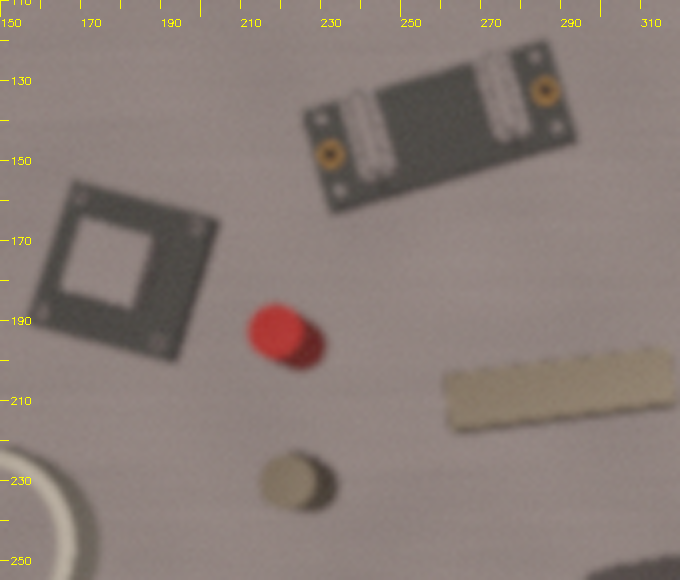

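View pics/tR.png

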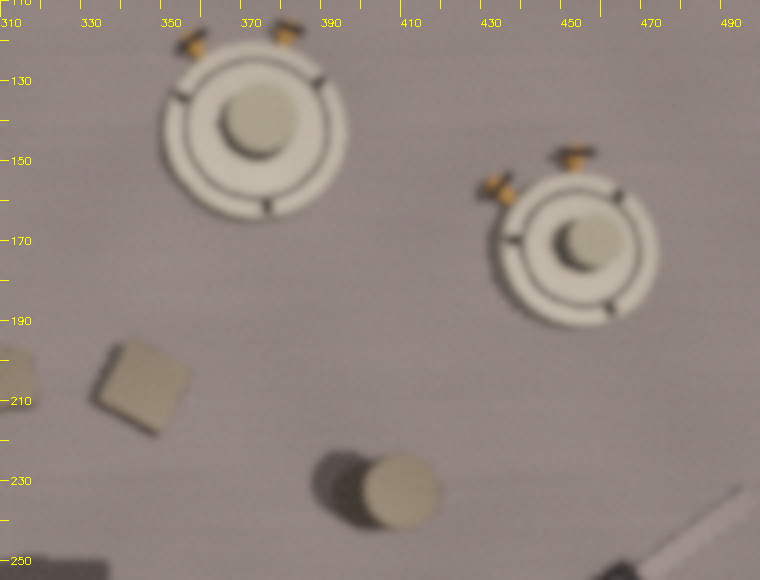

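View pics/s1.png

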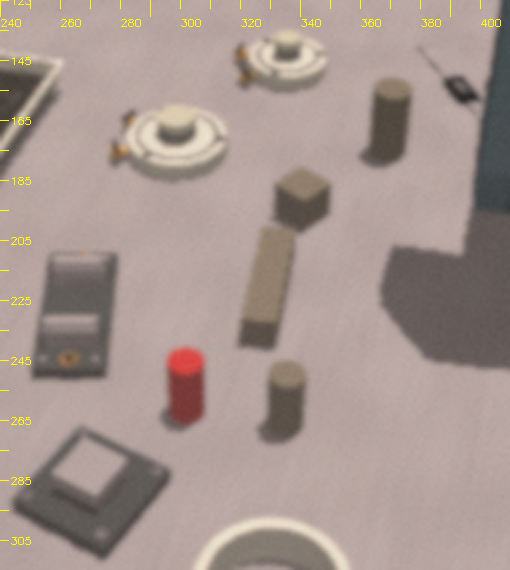

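The crops are sharp enough to read pixels from. In top-view source pixels the short cylinder top is at about (222,230), tall cylinder top (410.5,233), cube top (347,207) and prism top (290,207). The pedestals are at (375,140) and (458.5,170), the platen at (177,175.6) and the jig plate at (260,141).

```bash
cat > h.py <<'E'
import numpy as np
from scipy.spatial.transform import Rotation as R
from bench import viewer
C={n:viewer.get_calibration(n) for n in("top","side")}
def ray(n,p):
    c=C[n];K=c["intrinsics"];w,x,y,z=c["attitude"]
    d=np.array([(p[0]-K[0,2])/K[0,0],-(p[1]-K[1,2])/K[1,1],-1.])
    return np.array(c["eye"]),R.from_quat([x,y,z,w]).apply(d)
def tri(pt,ps):
    (a,u),(b,v)=ray("top",pt),ray("side",ps)
    s=np.linalg.lstsq(np.c_[u,-v],b-a,rcond=None)[0]
    P,Q=a+s[0]*u,b+s[1]*v
    return (P+Q)/2,np.linalg.norm(P-Q)
def atz(n,p,z):
    e,d=ray(n,p); return (e+d*(z-e[2])/d[2])[:2]
E
cat > m.py <<'E'
from h import *
np.set_printoptions(precision=4,suppress=True)
tl=lambda *q:np.array(q,float)/4+[150,110]
tr=lambda *q:np.array(q,float)/4+[310,110]
sd=lambda *q:np.array(q,float)/3+[240,125]
prt=np.vstack([tl([442,374],[452,432]),tr([37,410],[34,347])])
prs=sd([275,322],[244,318],[263,226],[296,234])
cut=tr([135,340],[192,377],[158,436],[102,397]);cus=sd([303,166],[331,185],[303,207],[275,184])
plt=tl([80,215],[153,235],[135,308],[61,291]);pls=sd([82,439],[129,465],[95,508],[50,472])
jt=tl([304,109],[547,39],[577,142],[332,213]);js=sd([33,377],[48,254],[116,255],[104,377])
rt=tl([370,135],[504,94]);rs=sd([69,323],[79,264])
D=dict(prism=(prt,prs,.04),cube=(cut,cus,.05),platen=(plt,pls,.045),jig=(jt,js,.015),rollers=(rt,rs,.045),
 short=(tl([289,482]),sd([287,374]),.076),tall=(tr([402,491]),sd([392,89]),.1),wide=(tr([261,121]),sd([177,117]),.055),narrow=(tr([594,241]),sd([288,37]),.055))
bt=tl([74,180],[219,219],[176,362],[29,323])
for k,(a,b,z) in D.items():
    P,e=tri(a.mean(0),b.mean(0))
    print(k,"tri",P,"gap %.4f"%e,"top@z",atz("top",a.mean(0),z),"side@z",atz("side",b.mean(0),z))
    if len(a)>=2:
        W=np.array([atz("top",p,z) for p in a]);E=np.roll(W,-1,0)-W
        print("   edges",np.linalg.norm(E,axis=1),"ang",np.arctan2(E[:,1],E[:,0]))
        W=np.array([atz("side",p,z) for p in b]);E=np.roll(W,-1,0)-W
        print("   side edges",np.linalg.norm(E,axis=1),"ang",np.arctan2(E[:,1],E[:,0]))
W=np.array([atz("top",p,.018) for p in bt]);E=np.roll(W,-1,0)-W
print("base",W.mean(0),np.linalg.norm(E,axis=1),np.arctan2(E[:,1],E[:,0]))
for n,p,z in(("widedisc",tr([256,130]),.025),("narrowdisc",tr([580,250]),.025)): print(n,atz("top",p[0],z))
E
python3 m.py
```

```text
prism tri [0.452  0.0756 0.0328] gap 0.0004 top@z [0.4514 0.0752] side@z [0.4498 0.0834]
   edges [0.0414 0.1574 0.0444 0.1635] ang [-2.9462 -1.4667  0.0522  1.6941]
   side edges [0.0338 0.157  0.0408 0.1496] ang [ 0.1099 -1.4255  3.0712  1.6752]
cube tri [ 0.454  -0.0822  0.0431] gap 0.0007 top@z [ 0.4536 -0.0815] side@z [ 0.4518 -0.0735]
   edges [0.047  0.0475 0.0469 0.0461] ang [-2.1481  2.6162  0.964  -0.522 ]
   side edges [0.0499 0.0555 0.0547 0.0507] ang [ 2.5661  1.1669 -0.6525 -2.0497]
platen tri [0.5405 0.3984 0.0374] gap 0.0016 top@z [0.5398 0.3956] side@z [0.5368 0.404 ]
   edges [0.0542 0.0532 0.0539 0.0555] ang [-1.8337  2.9554  1.3509 -0.1825]
   side edges [0.0572 0.0572 0.062  0.0481] ang [ 2.8408  1.3571 -0.4456 -1.8545]
jig tri [0.6519 0.1708 0.0016] gap 0.0023 top@z [0.6491 0.1689] side@z [0.6443 0.1837]
   edges [0.1859 0.0817 0.1857 0.0815] ang [-1.2727 -2.8524  1.8676  0.2919]
   side edges [0.1969 0.0796 0.1952 0.0743] ang [-1.242  -2.8692  1.8731  0.293 ]
rollers tri [0.6513 0.1683 0.0332] gap 0.0015 top@z [0.6485 0.1665] side@z [0.6447 0.1799]
   edges [0.0997 0.0997] ang [-1.2568  1.8848]
   side edges [0.0949 0.0949] ang [-1.2932  1.8484]
short tri [0.385  0.2545 0.0722] gap 0.0005 top@z [0.3851 0.2536] side@z [0.384 0.258]
tall tri [ 0.381  -0.2444  0.0948] gap 0.0012 top@z [ 0.3814 -0.243 ] side@z [ 0.3792 -0.2366]
wide tri [ 0.6432 -0.1632  0.0523] gap 0.0007 top@z [ 0.6428 -0.1627] side@z [ 0.6415 -0.1594]
narrow tri [ 0.5571 -0.3942  0.0543] gap 0.0019 top@z [ 0.5579 -0.3938] side@z [ 0.5558 -0.393 ]
base [0.5391 0.3933] [0.1106 0.1079 0.1105 0.1087] [-1.8298  2.8995  1.3187 -0.2413]
widedisc [ 0.6451 -0.1641]
narrowdisc [ 0.5577 -0.3955]
```

Triangulated heights come out within about 1 cm of the stated ones, reading slightly low. Sizes, angles and the cross-view gaps all agree, so I'm taking the top-ray positions at the stated heights. The tall cylinder goes first.

```bash
cat > go.py <<'E'
# usage: go.py x y z [psi]  -> shift/turn in present tool axes; psi = world angle of tool y
import sys,numpy as np
from bench import status
from scipy.spatial.transform import Rotation as R
s=status.sense();w,x,y,z=s["eef_rot"];r=R.from_quat([x,y,z,w]);M=r.as_matrix()
psi=np.arctan2(M[1,1],M[0,1])
print("clock %.2f"%s["clock"],"tcp",s["tool_pos"].round(4),"psi %.3f"%psi,"tilt xy",M[:2,2].round(4),"F",s["force"].round(1),"open %.4f"%s["opening"],"ff %.1f"%s["finger_force"])
a=list(map(float,sys.argv[1:]))
if a:
    d=M.T@(np.array(a[:3])-s["tool_pos"]); print("shift",d.round(4),end=" ")
    if len(a)>3: print("az %.3f"%(((psi-a[3])+np.pi/2)%np.pi-np.pi/2),end="")
    print()
E
python3 go.py .3813 -.243 .2 -1.278; python3 go.py .3813 -.243 .056
```

```text
clock 0.10 tcp [ 0.1587 -0.5261  0.2305] psi -1.278 tilt xy [-0.0002  0.0017] F [ 0.8 -0.3 -0. ] open 0.0856 ff 0.0
shift [ 0.2948 -0.2068  0.031 ] az 0.000
clock 0.10 tcp [ 0.1587 -0.5261  0.2305] psi -1.278 tilt xy [-0.0002  0.0017] F [ 0.8 -0.3 -0. ] open 0.0856 ff 0.0
shift [ 0.2948 -0.2065  0.175 ]
```

```bash
python3 -m handwheel '[{"tx":0.1,"ty":-0.07,"hand":1},{"tx":0.2,"ty":-0.14,"hand":1},{"tx":0.295,"ty":-0.207,"tz":0.02,"hand":1},{"tx":0.295,"ty":-0.207,"tz":0.02,"hand":1},{"tx":0.295,"ty":-0.207,"tz":0.02,"hand":1},{"tx":0.295,"ty":-0.207,"tz":0.02,"hand":1},{"tx":0.295,"ty":-0.207,"tz":0.02,"hand":1},{"tx":0.295,"ty":-0.207,"tz":0.02,"hand":1},{"tx":0.295,"ty":-0.207,"tz":0.02,"hand":1},{"tx":0.295,"ty":-0.207,"tz":0.02,"hand":1}]' 40; python3 go.py .3813 -.243 .056 -1.278
```

```text
clock 0.10 tcp [ 0.1587 -0.5261  0.2305] psi -1.278 tilt xy [-0.0002  0.0017] F [ 0.8 -0.3 -0. ] open 0.0856 ff 0.0
shift [ 0.2948 -0.2065  0.175 ] az 0.000invalid input
```

```bash
python3 -m handwheel '[{"ax":0,"ay":0,"az":0,"tx":0.1,"ty":-0.07,"tz":0,"hand":1},{"ax":0,"ay":0,"az":0,"tx":0.2,"ty":-0.14,"tz":0.01,"hand":1},{"ax":0,"ay":0,"az":0,"tx":0.295,"ty":-0.207,"tz":0.02,"hand":1},{"ax":0,"ay":0,"az":0,"tx":0.295,"ty":-0.207,"tz":0.02,"hand":1},{"ax":0,"ay":0,"az":0,"tx":0.295,"ty":-0.207,"tz":0.02,"hand":1},{"ax":0,"ay":0,"az":0,"tx":0.295,"ty":-0.207,"tz":0.02,"hand":1},{"ax":0,"ay":0,"az":0,"tx":0.295,"ty":-0.207,"tz":0.02,"hand":1},{"ax":0,"ay":0,"az":0,"tx":0.295,"ty":-0.207,"tz":0.02,"hand":1},{"ax":0,"ay":0,"az":0,"tx":0.295,"ty":-0.207,"tz":0.02,"hand":1},{"ax":0,"ay":0,"az":0,"tx":0.295,"ty":-0.207,"tz":0.02,"hand":1}]' 40; python3 go.py .3813 -.243 .056 -1.278
```

```text
clock: 1.35
tool_pos: [0.3809, -0.2443, 0.2113]
eef_rot: [0.0, 0.989, 0.145, -0.0]
force: [-0.2, -0.3, 0.5]
opening: 0.0852
finger_force: 0.0
clock 1.35 tcp [ 0.3809 -0.2443  0.2113] psi -1.280 tilt xy [-0.0001 -0.0001] F [-0.2 -0.3  0.5] open 0.0852 ff 0.0
shift [ 0.0008 -0.0011  0.1553] az -0.002
```

```bash
python3 -m handwheel '[{"ax":0,"ay":0,"az":0,"tx":0.001,"ty":-0.001,"tz":0.05,"hand":1},{"ax":0,"ay":0,"az":0,"tx":0.001,"ty":-0.001,"tz":0.1,"hand":1},{"ax":0,"ay":0,"az":0,"tx":0.001,"ty":-0.001,"tz":0.135,"hand":1},{"ax":0,"ay":0,"az":0,"tx":0.001,"ty":-0.001,"tz":0.155,"hand":1},{"ax":0,"ay":0,"az":0,"tx":0.001,"ty":-0.001,"tz":0.155,"hand":1},{"ax":0,"ay":0,"az":0,"tx":0.001,"ty":-0.001,"tz":0.155,"hand":0.7},{"ax":0,"ay":0,"az":0,"tx":0.001,"ty":-0.001,"tz":0.155,"hand":0.5},{"ax":0,"ay":0,"az":0,"tx":0.001,"ty":-0.001,"tz":0.155,"hand":0.4},{"ax":0,"ay":0,"az":0,"tx":0.001,"ty":-0.001,"tz":0.155,"hand":0.3},{"ax":0,"ay":0,"az":0,"tx":0.001,"ty":-0.001,"tz":0.155,"hand":0.3},{"ax":0,"ay":0,"az":0,"tx":0.001,"ty":-0.001,"tz":0.155,"hand":0.3}]' 40; python3 go.py .643 -.163 .155 -1.278
```

```text
clock: 2.72
tool_pos: [0.3828, -0.2429, 0.0576]
eef_rot: [0.001, 0.989, 0.146, 0.001]
force: [-1.6, -1.4, 6.3]
opening: 0.0493
finger_force: 41.0
clock 2.73 tcp [ 0.3828 -0.2429  0.0576] psi -1.278 tilt xy [ 0.0017 -0.0022] F [-1.6 -1.4  6.3] open 0.0493 ff 41.0
shift [ 0.2723 -0.0011 -0.0971] az 0.000
```

```bash
python3 -m handwheel '[{"ax":0,"ay":0,"az":0,"tx":0,"ty":0,"tz":-0.02,"hand":0.3},{"ax":0,"ay":0,"az":0,"tx":0,"ty":0,"tz":-0.06,"hand":0.3},{"ax":0,"ay":0,"az":0,"tx":0,"ty":0,"tz":-0.1,"hand":0.3},{"ax":0,"ay":0,"az":0,"tx":0.03,"ty":0,"tz":-0.1,"hand":0.3},{"ax":0,"ay":0,"az":0,"tx":0.08,"ty":0,"tz":-0.1,"hand":0.3},{"ax":0,"ay":0,"az":0,"tx":0.13,"ty":0,"tz":-0.1,"hand":0.3},{"ax":0,"ay":0,"az":0,"tx":0.18,"ty":0,"tz":-0.1,"hand":0.3},{"ax":0,"ay":0,"az":0,"tx":0.23,"ty":0,"tz":-0.1,"hand":0.3},{"ax":0,"ay":0,"az":0,"tx":0.26,"ty":0,"tz":-0.1,"hand":0.3},{"ax":0,"ay":0,"az":0,"tx":0.272,"ty":-0.001,"tz":-0.1,"hand":0.3},{"ax":0,"ay":0,"az":0,"tx":0.272,"ty":-0.001,"tz":-0.1,"hand":0.3},{"ax":0,"ay":0,"az":0,"tx":0.272,"ty":-0.001,"tz":-0.1,"hand":0.3}]'; python3 go.py .643 -.163 .1135 -1.278
python3 - <<'E'
from bench import viewer;import cv2
for n,(x,y,w,h) in dict(top=(310,100,190,145),side=(240,95,190,145)).items():
    cv2.imwrite(f"pics/{n}1.png",cv2.resize(viewer.get_image(n)[y:y+h,x:x+w],None,fx=2,fy=2,interpolation=cv2.INTER_CUBIC))
cv2.imwrite("pics/c1.png",cv2.hconcat([cv2.imread("pics/top1.png"),cv2.imread("pics/side1.png")]))
E
```

```text
clock: 4.22
tool_pos: [0.641, -0.1629, 0.1561]
eef_rot: [-0.0, 0.989, 0.146, -0.001]
force: [-0.3, -0.3, -3.6]
opening: 0.0492
finger_force: 43.4
clock 4.22 tcp [ 0.641  -0.1629  0.1561] psi -1.279 tilt xy [-0.0016  0.0002] F [-0.3 -0.3 -3.6] open 0.0492 ff 43.4
shift [0.002  0.0007 0.0425] az -0.001
```

View pics/c1.png

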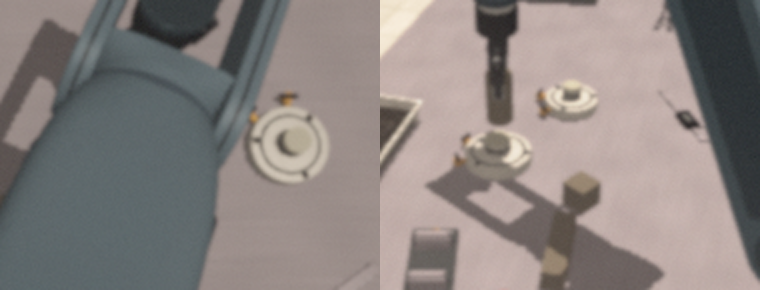

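The side view shows the tall cylinder held upright at (500,95) in the crop, above the wide pedestal at (497,143). I'll lower it now.

```bash
python3 -m handwheel '[{"ax":0,"ay":0,"az":0,"tx":0.002,"ty":0,"tz":0.015,"hand":0.3},{"ax":0,"ay":0,"az":0,"tx":0.002,"ty":0,"tz":0.03,"hand":0.3},{"ax":0,"ay":0,"az":0,"tx":0.002,"ty":0,"tz":0.04,"hand":0.3},{"ax":0,"ay":0,"az":0,"tx":0.002,"ty":0,"tz":0.042,"hand":0.3},{"ax":0,"ay":0,"az":0,"tx":0.002,"ty":0,"tz":0.042,"hand":0.3}]'; python3 -m handwheel '[{"ax":0,"ay":0,"az":0,"tx":0,"ty":0,"tz":0.001,"hand":0.3},{"ax":0,"ay":0,"az":0,"tx":0,"ty":0,"tz":0.001,"hand":0.3}]'; python3 go.py .643 -.163 .1135
```

```text
clock: 4.95
tool_pos: [0.6442, -0.162, 0.1142]
eef_rot: [-0.0, 0.989, 0.146, -0.0]
force: [-0.6, -1.0, -4.4]
opening: 0.0495
finger_force: 43.5
clock: 5.2
tool_pos: [0.6443, -0.162, 0.1136]
eef_rot: [0.0, 0.989, 0.146, 0.0]
force: [-0.9, -0.9, -3.8]
opening: 0.0492
finger_force: 43.5
clock 5.20 tcp [ 0.6443 -0.162   0.1136] psi -1.278 tilt xy [ 0.0005 -0.0002] F [-0.9 -0.9 -3.8] open 0.0492 ff 43.5
shift [-0.0016  0.0006  0.0001]
```

```bash
for i in 1 2 3; do :; done
python3 -m handwheel '[{"ax":0,"ay":0,"az":0,"tx":-0.001,"ty":0,"tz":0.0008,"hand":0.3},{"ax":0,"ay":0,"az":0,"tx":-0.001,"ty":0,"tz":0.0008,"hand":0.3}]' | grep -E "tool_pos|^force"; python3 -m handwheel '[{"ax":0,"ay":0,"az":0,"tx":0,"ty":0,"tz":0.0008,"hand":0.3},{"ax":0,"ay":0,"az":0,"tx":0,"ty":0,"tz":0.0008,"hand":0.3}]'| grep -E "tool_pos|^force"; python3 -m handwheel '[{"ax":0,"ay":0,"az":0,"tx":0,"ty":0,"tz":0.0005,"hand":0.3},{"ax":0,"ay":0,"az":0,"tx":0,"ty":0,"tz":0.0005,"hand":0.3}]'| grep -E "tool_pos|^force"
```

```text
tool_pos: [0.6432, -0.1623, 0.1127]
force: [-0.2, 0.2, -3.7]
tool_pos: [0.6433, -0.1623, 0.1126]
force: [-2.3, 0.2, 3.6]
tool_pos: [0.6433, -0.1623, 0.1126]
force: [-4.2, 0.8, 6.4]
```

```bash
python3 -m handwheel '[{"ax":0,"ay":0,"az":0,"tx":0,"ty":0,"tz":0,"hand":0.6},{"ax":0,"ay":0,"az":0,"tx":0,"ty":0,"tz":0,"hand":0.7},{"ax":0,"ay":0,"az":0,"tx":0,"ty":0,"tz":0,"hand":0.85},{"ax":0,"ay":0,"az":0,"tx":0,"ty":0,"tz":0,"hand":1},{"ax":0,"ay":0,"az":0,"tx":0,"ty":0,"tz":0,"hand":1},{"ax":0,"ay":0,"az":0,"tx":0,"ty":0,"tz":-0.02,"hand":1},{"ax":0,"ay":0,"az":0,"tx":0,"ty":0,"tz":-0.05,"hand":1},{"ax":0,"ay":0,"az":0,"tx":0,"ty":0,"tz":-0.1,"hand":1},{"ax":0,"ay":0,"az":0,"tx":0,"ty":0,"tz":-0.1,"hand":1}]'
python3 -m handwheel '[{"ax":0,"ay":0,"az":0,"tx":-0.013,"ty":-0.047,"tz":0,"hand":1},{"ax":0,"ay":0,"az":0,"tx":-0.025,"ty":-0.095,"tz":0,"hand":1},{"ax":0,"ay":0,"az":0,"tx":-0.04,"ty":-0.15,"tz":0,"hand":1},{"ax":0,"ay":0,"az":0,"tx":-0.055,"ty":-0.205,"tz":0,"hand":1},{"ax":0,"ay":0,"az":0,"tx":-0.07,"ty":-0.26,"tz":0,"hand":1},{"ax":0,"ay":0,"az":0,"tx":-0.085,"ty":-0.315,"tz":0,"hand":1},{"ax":0,"ay":0,"az":0,"tx":-0.1,"ty":-0.37,"tz":0,"hand":1},{"ax":0,"ay":0,"az":0,"tx":-0.115,"ty":-0.425,"tz":0,"hand":1},{"ax":0,"ay":0,"az":0,"tx":-0.127,"ty":-0.473,"tz":0,"hand":1},{"ax":0,"ay":0,"az":0,"tx":-0.127,"ty":-0.473,"tz":0,"hand":1},{"ax":0,"ay":0,"az":0,"tx":-0.127,"ty":-0.473,"tz":0,"hand":1},{"ax":0,"ay":0,"az":0,"tx":-0.127,"ty":-0.473,"tz":0,"hand":1}]'
python3 go.py .385 .2537 .036 -1.278
python3 - <<'E'
from bench import viewer;import cv2
t=viewer.get_image("top");cv2.imwrite("pics/top2.png",t)
s=viewer.get_image("side");cv2.imwrite("pics/side2.png",s)
cv2.imwrite("pics/c2.png",cv2.hconcat([cv2.resize(t[100:200,330:480],None,fx=5,fy=5,interpolation=2)[:, :400],cv2.resize(s[95:195,270:350],None,fx=5,fy=5,interpolation=2)]))
E
```

```text
clock: 7.08
tool_pos: [0.6457, -0.1633, 0.2166]
eef_rot: [0.003, 0.989, 0.146, 0.004]
force: [0.8, -0.2, 0.3]
opening: 0.0855
finger_force: 0.0
clock: 8.57
tool_pos: [0.3858, 0.253, 0.2109]
eef_rot: [0.0, 0.989, 0.145, -0.0]
force: [0.3, -0.8, 0.1]
opening: 0.0854
finger_force: 0.0
clock 8.57 tcp [0.3858 0.253  0.2109] psi -1.280 tilt xy [-0.0003 -0.0005] F [ 0.3 -0.8  0.1] open 0.0854 ff 0.0
shift [-0.0005 -0.001   0.1749] az -0.002
```

View pics/c2.png

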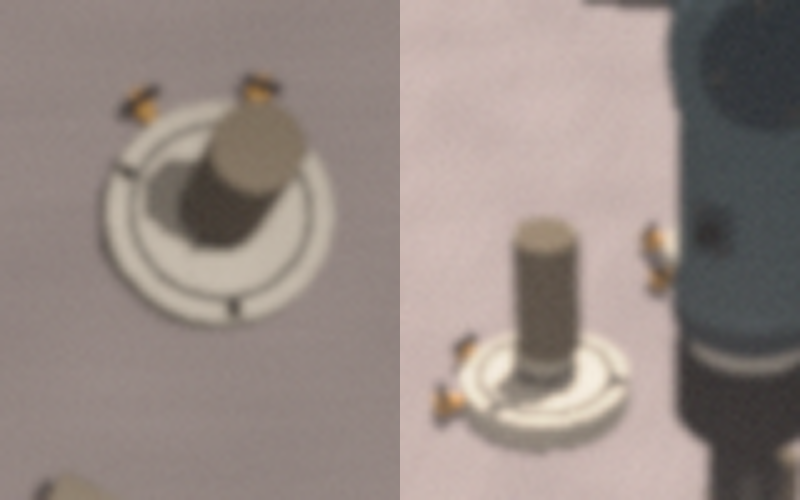

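The tall cylinder stands upright on its pedestal, with its top at (258,148) in the crop. In the side view it lines up with the pedestal. I'll check the numbers and grasp the short cylinder.

```bash
python3 -c "
from h import *
print(atz('top',(381.6,129.6),.155),atz('top',(374.2,142.6),.025))"
python3 -m handwheel '[{"ax":0,"ay":0,"az":0,"tx":-0.0005,"ty":-0.001,"tz":0.05,"hand":1},{"ax":0,"ay":0,"az":0,"tx":-0.0005,"ty":-0.001,"tz":0.1,"hand":1},{"ax":0,"ay":0,"az":0,"tx":-0.0005,"ty":-0.001,"tz":0.15,"hand":1},{"ax":0,"ay":0,"az":0,"tx":-0.0005,"ty":-0.001,"tz":0.174,"hand":1},{"ax":0,"ay":0,"az":0,"tx":-0.0005,"ty":-0.001,"tz":0.174,"hand":1},{"ax":0,"ay":0,"az":0,"tx":-0.0005,"ty":-0.001,"tz":0.174,"hand":0.7},{"ax":0,"ay":0,"az":0,"tx":-0.0005,"ty":-0.001,"tz":0.174,"hand":0.5},{"ax":0,"ay":0,"az":0,"tx":-0.0005,"ty":-0.001,"tz":0.174,"hand":0.4},{"ax":0,"ay":0,"az":0,"tx":-0.0005,"ty":-0.001,"tz":0.174,"hand":0.3},{"ax":0,"ay":0,"az":0,"tx":-0.0005,"ty":-0.001,"tz":0.174,"hand":0.2},{"ax":0,"ay":0,"az":0,"tx":-0.0005,"ty":-0.001,"tz":0.174,"hand":0.2},{"ax":0,"ay":0,"az":0,"tx":-0.0005,"ty":-0.001,"tz":0.174,"hand":0.2}]' 30; python3 go.py .5578 -.394 .156 -1.278
```

```text
[ 0.64069365 -0.16243734] [ 0.64478217 -0.16466307]
clock: 10.18
tool_pos: [0.3853, 0.2551, 0.0384]
eef_rot: [-0.0, 0.989, 0.146, 0.001]
force: [-0.9, -1.7, 6.9]
opening: 0.0378
finger_force: 29.6
clock 10.18 tcp [0.3853 0.2551 0.0384] psi -1.278 tilt xy [0.0025 0.0007] F [-0.9 -1.7  6.9] open 0.0378 ff 29.6
shift [-0.0221  0.6713 -0.1176] az 0.000
```

```bash
python3 -m handwheel '[{"ax":0,"ay":0,"az":0,"tx":0,"ty":0,"tz":-0.02,"hand":0.2},{"ax":0,"ay":0,"az":0,"tx":0,"ty":0,"tz":-0.06,"hand":0.2},{"ax":0,"ay":0,"az":0,"tx":0,"ty":0,"tz":-0.1,"hand":0.2},{"ax":0,"ay":0,"az":0,"tx":0,"ty":0.02,"tz":-0.12,"hand":0.2},{"ax":0,"ay":0,"az":0,"tx":0,"ty":0.06,"tz":-0.12,"hand":0.2},{"ax":0,"ay":0,"az":0,"tx":0,"ty":0.1,"tz":-0.12,"hand":0.2},{"ax":0,"ay":0,"az":0,"tx":0,"ty":0.15,"tz":-0.12,"hand":0.2},{"ax":0,"ay":0,"az":0,"tx":0,"ty":0.2,"tz":-0.12,"hand":0.2},{"ax":0,"ay":0,"az":0,"tx":0,"ty":0.25,"tz":-0.12,"hand":0.2},{"ax":0,"ay":0,"az":0,"tx":0,"ty":0.3,"tz":-0.12,"hand":0.2},{"ax":0,"ay":0,"az":0,"tx":0,"ty":0.34,"tz":-0.12,"hand":0.2},{"ax":0,"ay":0,"az":0,"tx":0,"ty":0.36,"tz":-0.12,"hand":0.2}]'
python3 -m handwheel '[{"ax":0,"ay":0,"az":0,"tx":-0.005,"ty":0.03,"tz":0,"hand":0.2},{"ax":0,"ay":0,"az":0,"tx":-0.01,"ty":0.07,"tz":0,"hand":0.2},{"ax":0,"ay":0,"az":0,"tx":-0.015,"ty":0.11,"tz":0,"hand":0.2},{"ax":0,"ay":0,"az":0,"tx":-0.02,"ty":0.16,"tz":0,"hand":0.2},{"ax":0,"ay":0,"az":0,"tx":-0.022,"ty":0.21,"tz":0,"hand":0.2},{"ax":0,"ay":0,"az":0,"tx":-0.022,"ty":0.26,"tz":0,"hand":0.2},{"ax":0,"ay":0,"az":0,"tx":-0.022,"ty":0.29,"tz":0,"hand":0.2},{"ax":0,"ay":0,"az":0,"tx":-0.022,"ty":0.311,"tz":0,"hand":0.2},{"ax":0,"ay":0,"az":0,"tx":-0.022,"ty":0.311,"tz":0,"hand":0.2},{"ax":0,"ay":0,"az":0,"tx":-0.022,"ty":0.311,"tz":0,"hand":0.2}]'
python3 go.py .5578 -.394 .095 -1.278
```

```text
clock: 11.68
tool_pos: [0.4885, -0.0917, 0.1572]
eef_rot: [0.0, 0.989, 0.145, 0.0]
force: [0.2, 0.5, -2.4]
opening: 0.0372
finger_force: 30.6
clock: 12.92
tool_pos: [0.5568, -0.3925, 0.1568]
eef_rot: [-0.001, 0.989, 0.146, -0.0]
force: [0.0, 0.9, -2.3]
opening: 0.037
finger_force: 30.6
clock 12.93 tcp [ 0.5568 -0.3925  0.1568] psi -1.277 tilt xy [-0.0009  0.0015] F [ 0.   0.9 -2.3] open 0.0370 ff 30.6
shift [0.0006 0.0018 0.0618] az 0.001
```

```bash
python3 -m handwheel '[{"ax":0,"ay":0,"az":0,"tx":0.0005,"ty":0.001,"tz":0.02,"hand":0.2},{"ax":0,"ay":0,"az":0,"tx":0.0005,"ty":0.001,"tz":0.045,"hand":0.2},{"ax":0,"ay":0,"az":0,"tx":0.0005,"ty":0.001,"tz":0.057,"hand":0.2},{"ax":0,"ay":0,"az":0,"tx":0.0005,"ty":0.001,"tz":0.061,"hand":0.2},{"ax":0,"ay":0,"az":0,"tx":0.0005,"ty":0.001,"tz":0.061,"hand":0.2},{"ax":0,"ay":0,"az":0,"tx":0.0005,"ty":0.001,"tz":0.061,"hand":0.2}]'| grep -E "tool_pos|^force"; python3 -m handwheel '[{"ax":0,"ay":0,"az":0,"tx":0,"ty":0,"tz":0.001,"hand":0.2},{"ax":0,"ay":0,"az":0,"tx":0,"ty":0,"tz":0.001,"hand":0.2}]'| grep -E "tool_pos|^force";python3 -m handwheel '[{"ax":0,"ay":0,"az":0,"tx":0,"ty":0,"tz":0.0008,"hand":0.2},{"ax":0,"ay":0,"az":0,"tx":0,"ty":0,"tz":0.0008,"hand":0.2}]'| grep -E "tool_pos|^force"; python3 go.py .5578 -.394 .093
```

```text
tool_pos: [0.5582, -0.3952, 0.0973]
force: [0.3, 0.2, -2.0]
tool_pos: [0.5578, -0.395, 0.0955]
force: [0.4, 0.2, -1.8]
tool_pos: [0.5577, -0.3948, 0.0943]
force: [0.1, 0.9, -1.2]
clock 14.18 tcp [ 0.5577 -0.3948  0.0943] psi -1.278 tilt xy [-0.0001  0.0001] F [ 0.1  0.9 -1.2] open 0.0374 ff 30.7
shift [ 0.0004 -0.0007  0.0013]
```

```bash
python3 -m handwheel '[{"ax":0,"ay":0,"az":0,"tx":0,"ty":0,"tz":0.0008,"hand":0.2},{"ax":0,"ay":0,"az":0,"tx":0,"ty":0,"tz":0.0008,"hand":0.2}]'| grep -E "tool_pos|^force"; python3 -m handwheel '[{"ax":0,"ay":0,"az":0,"tx":0,"ty":0,"tz":0.0007,"hand":0.2},{"ax":0,"ay":0,"az":0,"tx":0,"ty":0,"tz":0.0007,"hand":0.2}]'| grep -E "tool_pos|^force"
```

```text
tool_pos: [0.5577, -0.3949, 0.0936]
force: [0.0, 0.1, -1.7]
tool_pos: [0.5578, -0.3949, 0.0935]
force: [-1.6, 1.2, 3.2]
```

```bash
python3 -m handwheel '[{"ax":0,"ay":0,"az":0,"tx":0,"ty":0,"tz":0,"hand":0.5},{"ax":0,"ay":0,"az":0,"tx":0,"ty":0,"tz":0,"hand":0.6},{"ax":0,"ay":0,"az":0,"tx":0,"ty":0,"tz":0,"hand":0.8},{"ax":0,"ay":0,"az":0,"tx":0,"ty":0,"tz":0,"hand":1},{"ax":0,"ay":0,"az":0,"tx":0,"ty":0,"tz":0,"hand":1},{"ax":0,"ay":0,"az":0,"tx":0,"ty":0,"tz":-0.02,"hand":1},{"ax":0,"ay":0,"az":0,"tx":0,"ty":0,"tz":-0.05,"hand":1},{"ax":0,"ay":0,"az":0,"tx":0,"ty":0,"tz":-0.085,"hand":1},{"ax":0,"ay":0,"az":0,"tx":0,"ty":0,"tz":-0.085,"hand":1}]' | grep -E "clock|tool_pos|^force"
python3 -m handwheel '[{"ax":0,"ay":0,"az":-0.1,"tx":-0.001,"ty":-0.05,"tz":0,"hand":1},{"ax":0,"ay":0,"az":-0.2,"tx":-0.003,"ty":-0.1,"tz":0,"hand":1},{"ax":0,"ay":0,"az":-0.32,"tx":-0.005,"ty":-0.15,"tz":0,"hand":1},{"ax":0,"ay":0,"az":-0.44,"tx":-0.006,"ty":-0.2,"tz":0,"hand":1},{"ax":0,"ay":0,"az":-0.56,"tx":-0.007,"ty":-0.25,"tz":0,"hand":1},{"ax":0,"ay":0,"az":-0.66,"tx":-0.008,"ty":-0.3,"tz":0,"hand":1},{"ax":0,"ay":0,"az":-0.72,"tx":-0.009,"ty":-0.33,"tz":0,"hand":1},{"ax":0,"ay":0,"az":-0.72,"tx":-0.009,"ty":-0.33,"tz":0,"hand":1},{"ax":0,"ay":0,"az":-0.72,"tx":-0.009,"ty":-0.33,"tz":0,"hand":1},{"ax":0,"ay":0,"az":-0.72,"tx":-0.009,"ty":-0.33,"tz":0,"hand":1}]' | grep -E "clock|tool_pos|^force"
python3 go.py .4536 -.0815 .016 -.558
python3 - <<'E'
from bench import viewer;import cv2
t=viewer.get_image("top");s=viewer.get_image("side")
cv2.imwrite("pics/c3.png",cv2.hconcat([cv2.resize(t[130:230,420:500],None,fx=5,fy=5,interpolation=2),cv2.resize(s[90:190,300:380],None,fx=5,fy=5,interpolation=2)]))
E
```

```text
clock: 15.8
tool_pos: [0.5592, -0.3962, 0.1818]
force: [-0.8, -0.7, -0.3]
clock: 17.05
tool_pos: [0.4543, -0.0825, 0.1777]
force: [-0.2, 0.5, -0.0]
clock 17.05 tcp [ 0.4543 -0.0825  0.1777] psi -0.560 tilt xy [-0.0001 -0.0002] F [-0.2  0.5 -0. ] open 0.0852 ff 0.0
shift [ 0.0005 -0.0011  0.1617] az -0.002
```

View pics/c3.png

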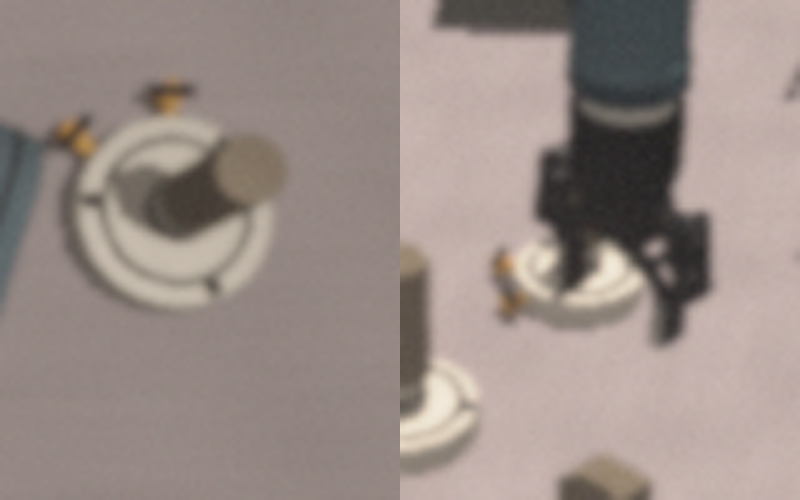

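The short cylinder stands upright on the narrow base, with its top at (250,171) in the crop and the disc centre at (176,211). Cube next.

```bash
python3 -c "
from h import *
print(atz('top',(470,164.2),.131),atz('top',(455.2,172.2),.025))"
python3 -m handwheel '[{"ax":0,"ay":0,"az":0,"tx":0.0005,"ty":-0.001,"tz":0.05,"hand":1},{"ax":0,"ay":0,"az":0,"tx":0.0005,"ty":-0.001,"tz":0.1,"hand":1},{"ax":0,"ay":0,"az":0,"tx":0.0005,"ty":-0.001,"tz":0.14,"hand":1},{"ax":0,"ay":0,"az":0,"tx":0.0005,"ty":-0.001,"tz":0.16,"hand":1},{"ax":0,"ay":0,"az":0,"tx":0.0005,"ty":-0.001,"tz":0.16,"hand":1},{"ax":0,"ay":0,"az":0,"tx":0.0005,"ty":-0.001,"tz":0.16,"hand":0.7},{"ax":0,"ay":0,"az":0,"tx":0.0005,"ty":-0.001,"tz":0.16,"hand":0.5},{"ax":0,"ay":0,"az":0,"tx":0.0005,"ty":-0.001,"tz":0.16,"hand":0.4},{"ax":0,"ay":0,"az":0,"tx":0.0005,"ty":-0.001,"tz":0.16,"hand":0.3},{"ax":0,"ay":0,"az":0,"tx":0.0005,"ty":-0.001,"tz":0.16,"hand":0.3},{"ax":0,"ay":0,"az":0,"tx":0.0005,"ty":-0.001,"tz":0.16,"hand":0.3}]' 35; python3 go.py .5395 .3945 .14 -.244
```

```text
[ 0.55756748 -0.39368224] [ 0.55859522 -0.39611876]
clock: 18.52
tool_pos: [0.4546, -0.0812, 0.0194]
eef_rot: [0.002, 0.874, 0.485, 0.001]
force: [-0.8, -0.6, 6.4]
opening: 0.0501
finger_force: 36.1
clock 18.52 tcp [ 0.4546 -0.0812  0.0194] psi -0.558 tilt xy [ 0.0032 -0.0016] F [-0.8 -0.6  6.4] open 0.0501 ff 36.1
shift [ 0.4486 -0.1794 -0.1211] az -0.314
```

```bash
python3 -m handwheel '[{"ax":0,"ay":0,"az":0,"tx":0,"ty":0,"tz":-0.02,"hand":0.3},{"ax":0,"ay":0,"az":0,"tx":0,"ty":0,"tz":-0.06,"hand":0.3},{"ax":0,"ay":0,"az":0,"tx":0,"ty":0,"tz":-0.1,"hand":0.3},{"ax":0,"ay":0,"az":-0.03,"tx":0.03,"ty":-0.012,"tz":-0.12,"hand":0.3},{"ax":0,"ay":0,"az":-0.07,"tx":0.075,"ty":-0.03,"tz":-0.12,"hand":0.3},{"ax":0,"ay":0,"az":-0.1,"tx":0.12,"ty":-0.048,"tz":-0.12,"hand":0.3},{"ax":0,"ay":0,"az":-0.14,"tx":0.17,"ty":-0.068,"tz":-0.12,"hand":0.3},{"ax":0,"ay":0,"az":-0.18,"tx":0.22,"ty":-0.088,"tz":-0.12,"hand":0.3},{"ax":0,"ay":0,"az":-0.22,"tx":0.27,"ty":-0.108,"tz":-0.12,"hand":0.3},{"ax":0,"ay":0,"az":-0.26,"tx":0.315,"ty":-0.126,"tz":-0.12,"hand":0.3},{"ax":0,"ay":0,"az":-0.29,"tx":0.355,"ty":-0.142,"tz":-0.12,"hand":0.3},{"ax":0,"ay":0,"az":-0.314,"tx":0.38,"ty":-0.152,"tz":-0.12,"hand":0.3}]'
python3 go.py .5395 .3945 .14 -.244
```

```text
clock: 20.02
tool_pos: [0.5251, 0.3245, 0.1379]
eef_rot: [-0.0, 0.787, 0.617, -0.0]
force: [-0.9, 0.5, -2.6]
opening: 0.05
finger_force: 37.3
clock 20.02 tcp [0.5251 0.3245 0.1379] psi -0.241 tilt xy [-0.0002  0.0003] F [-0.9  0.5 -2.6] open 0.0500 ff 37.3
shift [ 0.0714 -0.0027 -0.0021] az 0.003
```

```bash
python3 -m handwheel '[{"ax":0,"ay":0,"az":0,"tx":0.03,"ty":-0.001,"tz":0,"hand":0.3},{"ax":0,"ay":0,"az":0,"tx":0.055,"ty":-0.002,"tz":0,"hand":0.3},{"ax":0,"ay":0,"az":0,"tx":0.07,"ty":-0.003,"tz":0.01,"hand":0.3},{"ax":0,"ay":0,"az":0,"tx":0.07,"ty":-0.003,"tz":0.03,"hand":0.3},{"ax":0,"ay":0,"az":0,"tx":0.07,"ty":-0.003,"tz":0.05,"hand":0.3},{"ax":0,"ay":0,"az":0,"tx":0.07,"ty":-0.003,"tz":0.06,"hand":0.3},{"ax":0,"ay":0,"az":0,"tx":0.07,"ty":-0.003,"tz":0.06,"hand":0.3},{"ax":0,"ay":0,"az":0,"tx":0.07,"ty":-0.003,"tz":0.06,"hand":0.3}]'>/dev/null
python3 go.py .5395 .3945 .065 -.244
```

```text
clock 21.02 tcp [0.54   0.391  0.0787] psi -0.244 tilt xy [0.0011 0.0005] F [-0.4 -0.9 -2.2] open 0.0498 ff 37.2
shift [ 0.0032 -0.0014  0.0137] az -0.000
```

```bash
python3 -m handwheel '[{"ax":0,"ay":0,"az":0,"tx":0.003,"ty":-0.001,"tz":0.008,"hand":0.3},{"ax":0,"ay":0,"az":0,"tx":0.003,"ty":-0.001,"tz":0.012,"hand":0.3},{"ax":0,"ay":0,"az":0,"tx":0.003,"ty":-0.001,"tz":0.013,"hand":0.3},{"ax":0,"ay":0,"az":0,"tx":0.003,"ty":-0.001,"tz":0.013,"hand":0.3}]'| grep -E "tool_pos|^force"; python3 -m handwheel '[{"ax":0,"ay":0,"az":0,"tx":0,"ty":0,"tz":0.0008,"hand":0.3},{"ax":0,"ay":0,"az":0,"tx":0,"ty":0,"tz":0.0008,"hand":0.3}]'| grep -E "tool_pos|^force"; python3 -m handwheel '[{"ax":0,"ay":0,"az":0,"tx":0,"ty":0,"tz":0.0008,"hand":0.3},{"ax":0,"ay":0,"az":0,"tx":0,"ty":0,"tz":0.0008,"hand":0.3}]'| grep -E "tool_pos|^force"
```

```text
tool_pos: [0.5393, 0.3941, 0.0649]
force: [0.6, 0.2, -2.5]
tool_pos: [0.5395, 0.3942, 0.0645]
force: [-0.4, -0.6, 0.1]
tool_pos: [0.5395, 0.3942, 0.0644]
force: [-1.9, -1.3, 4.7]
```

```bash
python3 -m handwheel '[{"ax":0,"ay":0,"az":0,"tx":0,"ty":0,"tz":0,"hand":0.6},{"ax":0,"ay":0,"az":0,"tx":0,"ty":0,"tz":0,"hand":0.7},{"ax":0,"ay":0,"az":0,"tx":0,"ty":0,"tz":0,"hand":0.85},{"ax":0,"ay":0,"az":0,"tx":0,"ty":0,"tz":0,"hand":1},{"ax":0,"ay":0,"az":0,"tx":0,"ty":0,"tz":0,"hand":1},{"ax":0,"ay":0,"az":0,"tx":0,"ty":0,"tz":-0.02,"hand":1},{"ax":0,"ay":0,"az":0,"tx":0,"ty":0,"tz":-0.05,"hand":1},{"ax":0,"ay":0,"az":0,"tx":0,"ty":0,"tz":-0.1,"hand":1},{"ax":0,"ay":0,"az":0,"tx":0,"ty":0,"tz":-0.1,"hand":1}]' | grep -E "clock|tool_pos|^force"
python3 -m handwheel '[{"ax":0,"ay":0,"az":-0.05,"tx":-0.05,"ty":-0.001,"tz":0,"hand":1},{"ax":0,"ay":0,"az":-0.1,"tx":-0.1,"ty":-0.002,"tz":0,"hand":1},{"ax":0,"ay":0,"az":-0.16,"tx":-0.15,"ty":-0.004,"tz":0,"hand":1},{"ax":0,"ay":0,"az":-0.22,"tx":-0.2,"ty":-0.005,"tz":0,"hand":1},{"ax":0,"ay":0,"az":-0.28,"tx":-0.25,"ty":-0.006,"tz":0,"hand":1},{"ax":0,"ay":0,"az":-0.33,"tx":-0.3,"ty":-0.008,"tz":0,"hand":1},{"ax":0,"ay":0,"az":-0.36,"tx":-0.331,"ty":-0.008,"tz":0,"hand":1},{"ax":0,"ay":0,"az":-0.36,"tx":-0.331,"ty":-0.008,"tz":0,"hand":1},{"ax":0,"ay":0,"az":-0.36,"tx":-0.331,"ty":-0.008,"tz":0,"hand":1},{"ax":0,"ay":0,"az":-0.36,"tx":-0.331,"ty":-0.008,"tz":0,"hand":1}]' | grep -E "clock|tool_pos|^force"
python3 go.py .4514 .0752 .011 .116
python3 - <<'E'
from bench import viewer;import cv2
t=viewer.get_image("top");s=viewer.get_image("side")
cv2.imwrite("pics/c4.png",cv2.hconcat([cv2.resize(t[130:230,140:220],None,fx=5,fy=5,interpolation=2),cv2.resize(s[230:330,230:310],None,fx=5,fy=5,interpolation=2)]))
E
```

```text
clock: 23.15
tool_pos: [0.5419, 0.3955, 0.1687]
force: [0.4, 0.0, -0.3]
clock: 24.4
tool_pos: [0.4516, 0.0757, 0.1631]
force: [0.3, -0.3, 0.8]
clock 24.40 tcp [0.4516 0.0757 0.1631] psi 0.117 tilt xy [-0.0003  0.0003] F [ 0.3 -0.3  0.8] open 0.0855 ff 0.0
shift [-0.0005 -0.0003  0.1521] az 0.001
```

View pics/c4.png

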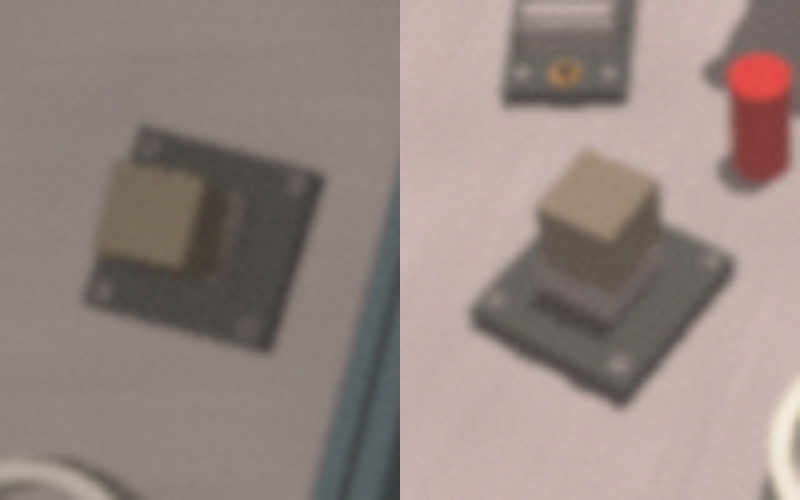

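```bash
python3 -c "
from h import *
for n,q,z,o in (('top',[[118,160],[206,178],[186,268],[98,250]],.095,(140,130)),('top',[[144,127],[322,180],[271,352],[85,300]],.018,(140,130)),('side',[[188,148],[260,187],[211,242],[138,206]],.095,(230,230)),('side',[[190,148+68],[335,265],[223,408],[75,315]],.018,(230,230))):
    W=np.array([atz(n,np.array(p)/5+o,z) for p in q]);E=np.roll(W,-1,0)-W
    print(n,W.mean(0),np.linalg.norm(E,axis=1).round(4),(np.arctan2(E[:,1],E[:,0])%(np.pi/2)-np.pi/2).round(3))
"
python3 -m handwheel '[{"ax":0,"ay":0,"az":0,"tx":0,"ty":0,"tz":0.05,"hand":1},{"ax":0,"ay":0,"az":0,"tx":0,"ty":0,"tz":0.1,"hand":1},{"ax":0,"ay":0,"az":0,"tx":0,"ty":0,"tz":0.135,"hand":1},{"ax":0,"ay":0,"az":0,"tx":0,"ty":0,"tz":0.151,"hand":1},{"ax":0,"ay":0,"az":0,"tx":0,"ty":0,"tz":0.151,"hand":1},{"ax":0,"ay":0,"az":0,"tx":0,"ty":0,"tz":0.151,"hand":0.7},{"ax":0,"ay":0,"az":0,"tx":0,"ty":0,"tz":0.151,"hand":0.5},{"ax":0,"ay":0,"az":0,"tx":0,"ty":0,"tz":0.151,"hand":0.4},{"ax":0,"ay":0,"az":0,"tx":0,"ty":0,"tz":0.151,"hand":0.3},{"ax":0,"ay":0,"az":0,"tx":0,"ty":0,"tz":0.151,"hand":0.2},{"ax":0,"ay":0,"az":0,"tx":0,"ty":0,"tz":0.151,"hand":0.2},{"ax":0,"ay":0,"az":0,"tx":0,"ty":0,"tz":0.151,"hand":0.2}]' 60; python3 go.py .6488 .168 .12 .295
```

```text
top [0.53746429 0.3937403 ] [0.0488 0.0497 0.0485 0.0498] [-0.198 -0.16  -0.196 -0.154]
top [0.53849259 0.39337832] [0.1096 0.1037 0.1124 0.1059] [-0.285 -0.238 -0.265 -0.265]
side [0.53439753 0.39861479] [0.0513 0.0455 0.049  0.0484] [-0.304 -0.255 -0.247 -0.209]
side [0.53216471 0.40890258] [0.0949 0.1135 0.1086 0.093 ] [-0.106 -0.232 -0.321 -0.384]
clock: 26.0
tool_pos: [0.4533, 0.0748, 0.0137]
eef_rot: [0.002, 0.665, 0.747, 0.001]
force: [1.4, 0.4, 5.0]
opening: 0.0393
finger_force: 61.1
clock 26.00 tcp [0.4533 0.0748 0.0137] psi 0.116 tilt xy [ 0.004  -0.0001] F [1.4 0.4 5. ] open 0.0393 ff 61.1
shift [ 0.0698  0.2054 -0.1055] az -0.179
```

The cube is centred to within about 2 mm and its angle is within tolerance. The prism is gripped, so I'll carry it to the jig.

```bash
python3 -m handwheel '[{"ax":0,"ay":0,"az":0,"tx":0,"ty":0,"tz":-0.02,"hand":0.2},{"ax":0,"ay":0,"az":0,"tx":0,"ty":0,"tz":-0.05,"hand":0.2},{"ax":0,"ay":0,"az":0,"tx":0,"ty":0,"tz":-0.085,"hand":0.2},{"ax":0,"ay":0,"az":-0.02,"tx":0.007,"ty":0.02,"tz":-0.105,"hand":0.2},{"ax":0,"ay":0,"az":-0.05,"tx":0.02,"ty":0.06,"tz":-0.105,"hand":0.2},{"ax":0,"ay":0,"az":-0.09,"tx":0.035,"ty":0.1,"tz":-0.105,"hand":0.2},{"ax":0,"ay":0,"az":-0.13,"tx":0.048,"ty":0.14,"tz":-0.105,"hand":0.2},{"ax":0,"ay":0,"az":-0.16,"tx":0.061,"ty":0.18,"tz":-0.105,"hand":0.2},{"ax":0,"ay":0,"az":-0.18,"tx":0.07,"ty":0.205,"tz":-0.105,"hand":0.2},{"ax":0,"ay":0,"az":-0.18,"tx":0.07,"ty":0.205,"tz":-0.105,"hand":0.2},{"ax":0,"ay":0,"az":-0.18,"tx":0.07,"ty":0.205,"tz":-0.105,"hand":0.2}]'| grep -E "^force|finger"
python3 go.py .6488 .168 .0625 .295
python3 - <<'E'
from bench import viewer;import cv2
s=viewer.get_image("side");cv2.imwrite("pics/c5.png",cv2.resize(s[150:270,220:370],None,fx=4,fy=4,interpolation=2))
E
```

```text
force: [-0.9, -0.5, -4.1]
finger_force: 62.4
clock 27.38 tcp [0.6456 0.1679 0.1163] psi 0.296 tilt xy [-0.003  -0.0005] F [-0.9 -0.5 -4.1] open 0.0394 ff 62.4
shift [-0.0008  0.0032  0.0538] az 0.001
```

View pics/c5.png

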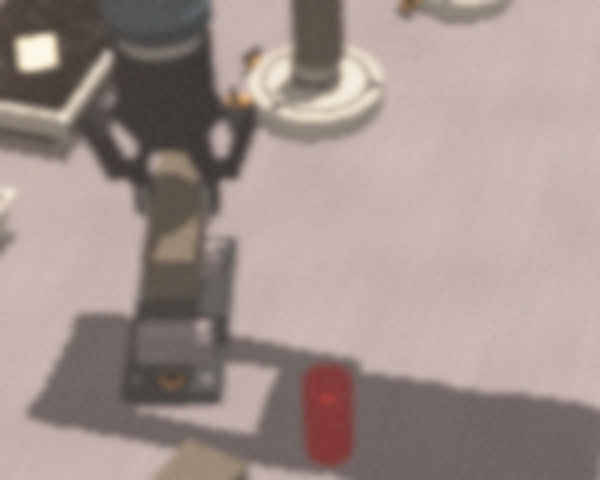

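The prism hangs level at (172,240), above the jig and aligned with it. I'll lower it.

```bash
python3 -m handwheel '[{"ax":0,"ay":0,"az":0,"tx":-0.001,"ty":0.002,"tz":0.02,"hand":0.2},{"ax":0,"ay":0,"az":0,"tx":-0.001,"ty":0.002,"tz":0.04,"hand":0.2},{"ax":0,"ay":0,"az":0,"tx":-0.001,"ty":0.002,"tz":0.05,"hand":0.2},{"ax":0,"ay":0,"az":0,"tx":-0.001,"ty":0.002,"tz":0.053,"hand":0.2},{"ax":0,"ay":0,"az":0,"tx":-0.001,"ty":0.002,"tz":0.053,"hand":0.2},{"ax":0,"ay":0,"az":0,"tx":-0.001,"ty":0.002,"tz":0.053,"hand":0.2}]'| grep -E "tool_pos|^force"; python3 -m handwheel '[{"ax":0,"ay":0,"az":0,"tx":0,"ty":0,"tz":0.001,"hand":0.2},{"ax":0,"ay":0,"az":0,"tx":0,"ty":0,"tz":0.001,"hand":0.2}]'| grep -E "tool_pos|^force"; python3 -m handwheel '[{"ax":0,"ay":0,"az":0,"tx":0,"ty":0,"tz":0.001,"hand":0.2},{"ax":0,"ay":0,"az":0,"tx":0,"ty":0,"tz":0.001,"hand":0.2}]'| grep -E "tool_pos|^force"; python3 go.py .6488 .168 .058 .295
```

```text
tool_pos: [0.6499, 0.1678, 0.0652]
force: [0.3, -0.3, -5.0]
tool_pos: [0.6494, 0.1678, 0.0636]
force: [-0.5, -0.1, -4.4]
tool_pos: [0.6492, 0.1678, 0.0622]
force: [-0.2, 0.4, -4.3]
clock 28.68 tcp [0.6492 0.1678 0.0622] psi 0.296 tilt xy [-0.0002  0.    ] F [-0.2  0.4 -4.3] open 0.0392 ff 62.3
shift [ 0.0003 -0.0003  0.0042] az 0.001
```

```bash
python3 -m handwheel '[{"ax":0,"ay":0,"az":0,"tx":0,"ty":0,"tz":0.002,"hand":0.2},{"ax":0,"ay":0,"az":0,"tx":0,"ty":0,"tz":0.002,"hand":0.2}]'| grep -E "tool_pos|^force"; python3 -m handwheel '[{"ax":0,"ay":0,"az":0,"tx":0,"ty":0,"tz":0.001,"hand":0.2},{"ax":0,"ay":0,"az":0,"tx":0,"ty":0,"tz":0.001,"hand":0.2}]'| grep -E "tool_pos|^force"; python3 -m handwheel '[{"ax":0,"ay":0,"az":0,"tx":0,"ty":0,"tz":0.0008,"hand":0.2},{"ax":0,"ay":0,"az":0,"tx":0,"ty":0,"tz":0.0008,"hand":0.2}]'| grep -E "tool_pos|^force"
```

```text
tool_pos: [0.6491, 0.1677, 0.06]
force: [-0.2, -0.4, -5.1]
tool_pos: [0.6492, 0.1677, 0.0592]
force: [0.2, -0.1, -4.0]
tool_pos: [0.6494, 0.1678, 0.0588]
force: [-0.5, 0.5, -2.9]
```

```bash
python3 -m handwheel '[{"ax":0,"ay":0,"az":0,"tx":0,"ty":0,"tz":0.0008,"hand":0.2},{"ax":0,"ay":0,"az":0,"tx":0,"ty":0,"tz":0.0008,"hand":0.2}]'| grep -E "tool_pos|^force"; python3 -m handwheel '[{"ax":0,"ay":0,"az":0,"tx":0,"ty":0,"tz":0,"hand":0.5},{"ax":0,"ay":0,"az":0,"tx":0,"ty":0,"tz":0,"hand":0.6},{"ax":0,"ay":0,"az":0,"tx":0,"ty":0,"tz":0,"hand":0.8},{"ax":0,"ay":0,"az":0,"tx":0,"ty":0,"tz":0,"hand":1},{"ax":0,"ay":0,"az":0,"tx":0,"ty":0,"tz":0,"hand":1},{"ax":0,"ay":0,"az":0,"tx":0,"ty":0,"tz":-0.02,"hand":1},{"ax":0,"ay":0,"az":0,"tx":0,"ty":0,"tz":-0.05,"hand":1},{"ax":0,"ay":0,"az":0,"tx":0,"ty":0,"tz":-0.1,"hand":1},{"ax":0,"ay":0,"az":0,"tx":0,"ty":0,"tz":-0.15,"hand":1},{"ax":0,"ay":0,"az":0,"tx":0,"ty":0,"tz":-0.15,"hand":1}]' | grep -E "clock|tool_pos|^force"
python3 go.py .35 0 .23
```

```text
tool_pos: [0.6494, 0.1677, 0.0587]
force: [-3.9, -0.7, 4.8]
clock: 30.92
tool_pos: [0.6521, 0.1681, 0.2136]
force: [0.6, -0.2, -0.9]
clock 30.93 tcp [0.6521 0.1681 0.2136] psi 0.296 tilt xy [0.0105 0.001 ] F [ 0.6 -0.2 -0.9] open 0.0855 ff 0.0
shift [-0.0726 -0.3378 -0.0197]
```

```bash
python3 -m handwheel '[{"ax":0,"ay":0,"az":0,"tx":-0.01,"ty":-0.05,"tz":0,"hand":1},{"ax":0,"ay":0,"az":0,"tx":-0.02,"ty":-0.1,"tz":0,"hand":1},{"ax":0,"ay":0,"az":0,"tx":-0.03,"ty":-0.15,"tz":0,"hand":1},{"ax":0,"ay":0,"az":0,"tx":-0.04,"ty":-0.2,"tz":0,"hand":1},{"ax":0,"ay":0,"az":0,"tx":-0.05,"ty":-0.25,"tz":0,"hand":1},{"ax":0,"ay":0,"az":0,"tx":-0.06,"ty":-0.3,"tz":0,"hand":1},{"ax":0,"ay":0,"az":0,"tx":-0.065,"ty":-0.325,"tz":0,"hand":1},{"ax":0,"ay":0,"az":0,"tx":-0.065,"ty":-0.325,"tz":0,"hand":1},{"ax":0,"ay":0,"az":0,"tx":-0.065,"ty":-0.325,"tz":0,"hand":1}]' | grep -E "clock|tool_pos"
python3 - <<'E'
from bench import viewer;import cv2
t=viewer.get_image("top");s=viewer.get_image("side");cv2.imwrite("pics/topE.png",t);cv2.imwrite("pics/sideE.png",s)
cv2.imwrite("pics/c6.png",cv2.resize(t[105:205,150:300],None,fx=5,fy=5,interpolation=2))
cv2.imwrite("pics/c7.png",cv2.resize(s,(800,500),interpolation=2))
E
```

```text
clock: 32.05
tool_pos: [0.358, 0.0109, 0.2076]
```

View pics/c6.png

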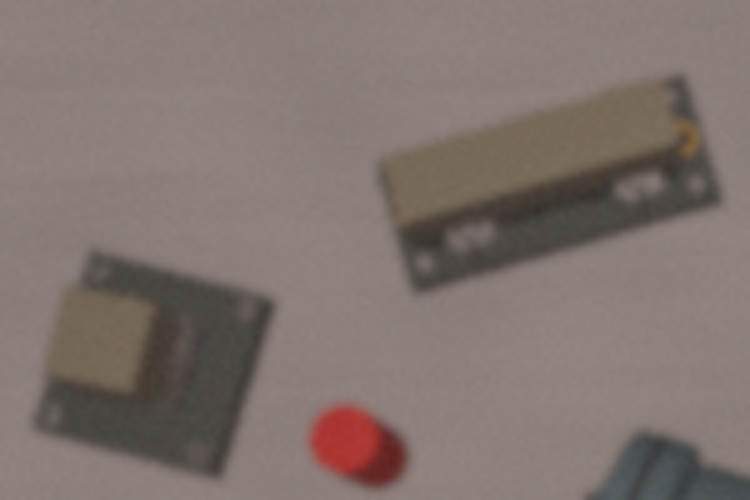

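View pics/c7.png

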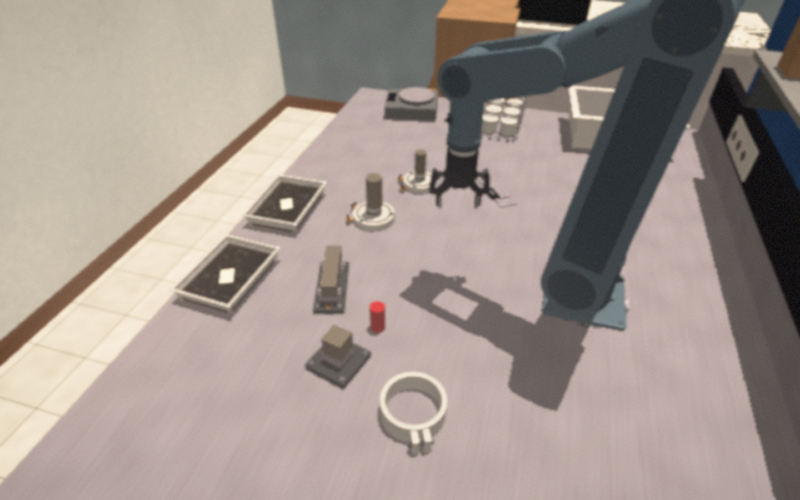

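All four specimens stand on their fixtures. The prism lies at (534,154) in the crop along the jig, the cube is on its platen at (103,340), and the ring and calliper are where they were. I'll do a last numeric check of the prism centre and the cube angle.

Run:
```python
from h import *
import cv2
t=cv2.imread("pics/topE.png");k=8
def rect(x,y,w,h,z,name):
    c=cv2.resize(cv2.GaussianBlur(t,(3,3),0)[y:y+h,x:x+w],None,fx=k,fy=k,interpolation=2).astype(int)
    m=((c[...,2]-c[...,0]>25)&(c[...,2]>105)).astype(np.uint8)
    cs=max(cv2.findContours(m,0,2)[0],key=cv2.contourArea)
    q=(cv2.boxPoints(cv2.minAreaRect(cs))+.5)/k-.5+[x,y]
    W=np.array([atz("top",p,z) for p in q]);E=np.roll(W,-1,0)-W
    print(name,W.mean(0),np.linalg.norm(E,axis=1).round(4),(np.arctan2(E[:,1],E[:,0])%(np.pi/2)-np.pi/2).round(3),"fill",cv2.contourArea(cs)/k**2)
rect(152,155,40,35,.095,"cube"); rect(220,115,75,42,.085,"prism")
for n,q,z in(("cube",[[70,287],[158,303],[134,395],[48,378]],.095),("base",[[92,248],[274,299],[219,477],[34,430]],.018),("prism",[[380,156],[667,80],[688,147],[402,232]],.085),("jig",[[380,166],[685,74],[720,200],[415,292]],.015)):
    W=np.array([atz("top",np.array(p)/5+[150,105],z) for p in q]);E=np.roll(W,-1,0)-W
    print(n,W.mean(0),np.linalg.norm(E,axis=1).round(4),(np.arctan2(E[:,1],E[:,0])%(np.pi/2)-np.pi/2).round(3))
```

```text
cube [0.53897703 0.3975277 ] [0.0467 0.0483 0.0466 0.048 ] [-0.136 -0.198 -0.143 -0.196] fill 274.4609375
prism [0.64876824 0.16389525] [0.1754 0.0458 0.1744 0.0455] [-1.313 -1.322 -1.315 -1.299] fill 742.6640625
cube [0.53651448 0.39341139] [0.0485 0.0511 0.0473 0.0505] [-0.176 -0.197 -0.19  -0.172]
base [0.53924897 0.39384031] [0.1115 0.1077 0.1109 0.1107] [-0.269 -0.25  -0.242 -0.245]
prism [0.64452312 0.16666448] [0.1628 0.04   0.1627 0.0449] [-1.295 -1.261 -1.266 -1.261]
jig [0.64891213 0.16864661] [0.1874 0.0797 0.1856 0.0791] [-1.26  -1.294 -1.263 -1.271]
```

Every specimen is well inside tolerance: centres are within about 5 mm, the cube's yaw error is about 0.07 rad and the prism's about 0. I'm handing in.

```bash
python3 -c "
from bench import ctrl
print(ctrl.finish_job())"
```

```text
the job is handed in; nothing more can be done
None
```

I placed all four specimens on their fixtures and handed the job in at about 32 s. By camera, centres are within about 5 mm and the cube is turned about 0.07 rad (limit 0.2); the split ring and calliper were left alone, and no verdict was returned.

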